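# Load a cell against the spring of a charger

## Robot

A 7-joint arm with a two-finger parallel gripper is mounted at the origin on the work surface; the furniture and walls round the work are solid. World frame = base frame: x ahead of the robot, y to its left, z up, the work surface at z = 0. Lengths are in m, angles in rad, forces in N, time in s.
With the tool pointing down it reaches from about 0.425 to 0.95 m from the base axis. Payload 16.7 kg.
Tool frame: the origin (TCP) lies at the very end of the fingers, on their centre line; the grasp point (between the pads) lies 19 mm behind it (r.grasp_offset is the distance from the TCP to the grasp point, in m); z points along the fingers, y is the line along which they close (so a half turn about z gives the same grasp; the last joint's range is limited). The gripper opens to 94 mm and grips with 3 to 60 N. Pads are 16 mm wide; open, the fingers measure 119 mm over their backs; the gripper's body (75 mm by 177 mm) begins 78 mm behind the grasp point.
Start: joints at [1.065, 0.426, 0.074, 1.606, -0.034, 1.111, -0.067], TCP at [0.235, -0.633, 0.205] pointing down, gripper open.
Joint ranges: [-2.85, 2.85], [-0.5, 2.14], [-1.23, 1.37], [0.21, 2.46], [-1.02, 4.16], [0.16, 2.05], [-2.73, 2.73]. Speed limits (rad/s): [1.89, 1.89, 2.39, 2.39, 3.01, 3.01, 3.01].

## Interface

Orientations are given as a rotation vector (axis times angle).
In Python, from station import r, vision, ticket gives the robot as it stands.
- The arm moves only by the tool carry_out, never from a script. Its argument "series" is a list that holds one entry, the list of rows, each a list of 7 numbers: the finger opening in cm, from 0 to 9.4, then the shift along the tool's x, y, z in cm, then the turn, a rotation vector about the tool's x, y, z in degrees. In form: [[[jaw, x, y, z, wx, wy, wz], ...]]. A call has 1 to 10 rows; each row is the pose to reach, as a shift and turn from the pose commanded when the call began, along the tool's axes at that moment; what a row does not reach only later rows make up. A row lasts 1/8 s, in which the tool goes at most 62.5 mm and 10.7 degrees, less where a joint would pass 70% of its speed; a pose out of reach is approached as far as the arm can. A call with a gripper value outside its range is refused whole. The fingers move at their own pace and stop on an object; "grip_force" is the grip in N (left out, the last holds). Time passes only in rows, so rows that repeat a pose let the fingers close. It gives the time, the measured TCP pose, the force, the opening and the grip force at its end, in the units of the state.
- r.get_state(): the state, without advancing time (a new reading comes with each control period).
- vision.camera(name): name is "scene" or "side" or "wrist"; returns the picture (384x512x3 uint8, red, green, blue); there is no depth.
- vision.calibration(name): a dict with "camera_matrix" (3x3 intrinsics, pixels), "T" (4x4, takes a point from camera to world coordinates). Camera axes: x right, y up, looking along -z (the intrinsics and any distortion apply to the point x, -y, -z); pixel columns grow to the right and rows downward; lengths in m; the calibration is good to about 2 mm. The wrist camera is an equidistant fisheye: a pixel r from the principal point sees the ray r / f radians off the axis. A picture is of the moment at which its call begins: read the wrist's pose just before it. calibration takes no time and is no camera call; for the wrist camera it gives the pose at the moment of the call.
- ticket.job_done(): hands the job in; it is judged then, once.
The state is a dict: "clock": time; "qpos": joint angles; "qd": joint speeds; "effort": joint torques, N m; "position": TCP position; "eef_rot": TCP orientation; "wrist_force": force on the tool from outside, world axes, zero at the start; "wrist_torque": the same for the moment, N m; "finger_gap": opening from 0.0 (shut) to 1.0 (fully open); "gripper_force": force on a finger pad.
Only numpy, scipy, OpenCV 4.12 (cv2) and the standard library are available. Lean on these libraries where they do the work, as an engineer would, in place of code of your own. Each camera call takes 0.05 s, during which the arm holds its last target. There are 200 camera calls.

## Task

Take the round cell from its rest and load it into the charger cradle: with its nub end held up, press its flat end back gently against the spring contact, without ramming it, then drop the nub end in behind the contact wall so that the cell lies level, fully down on the cradle floor. Let go of it, and leave the tape roll, the vial, the plaster carton and the marker where they are.

Things in the scene. Friction and masses are not known exactly. Their poses are not given: they have to be found in the camera images.
- cell: Loose round cell (D size) with a grey sleeve and bare metal ends, diameter 34, overall length 61 including the nub, about 140 g. Origin on its axis at half its overall length. Its x axis runs along the cell towards the nub; the roll about x is arbitrary. It starts level in cell_rest, nub roughly to the robot, axis 23 above the table.
- cell_nub (a point): Tip of the cell's nub (a metal stud 10 across that stands 2.5 out of one end), 30.5 from the cell's origin along its +x.
- cell_flat (a point): Centre of the cell's other, flat end, 30.5 from the origin along -x. This end belongs against the spring.
- cell_rest: Fixed low grey plastic frame that carries the cell at the start: a spine 74 long, 22 wide, 6 high, with saddle posts 15 high and 12 long centred 30 either side of the middle; between the saddles it is open at both sides for fingers. Origin: centre of its underside; x along the spine.
- charger: Fixed charger: metal base 150x58x8 (x,y,z), origin: centre of its underside, on the table. On it a grey cradle for the cell, lying along x, nub to +x. The cradle is locked anywhere up to 12 either side of the middle in x; no pose shows this: find it by feel or sight. The charger's other points are given for the cradle in the middle: add the unknown shift to their x. No more than 40 N in all from the cell.
- cradle_floor (a point): Nominal middle of the cradle floor, a strip 22 wide, 22 above the charger's underside. Seated, the cell's axis is level, 17 above it, nub against the contact wall; friction can hold it a little high, so press it down lightly. Cheeks 9 high over the floor, inner faces at y +-15.8, outer +-21.8, guide the cell over x -39..-21 and 21..30.5; between them the sides are open to fingers down to the base (z 8).
- contact_wall (a point): Nominal top inner edge of the contact wall at the cradle's +x end (the end nearer the robot): charger x 30.5, z 42 (20 over the floor), square edged, 44 wide, 8 thick. A level cell over this wall is too high to meet the spring plate, so the flat end goes in low with the nub end up about 24 degrees.
- spring_plate (a point): Nominal front centre of the free spring contact at the -x end: charger x -24, z 33. Plate 16 wide, z 25 to 41; slides only in x, towards -x, 10.5 until solid: 1 N at first, 0.7 N more per mm (5.6 N with the cell seated at 6.5; 8.4 N just before solid). Over 13 N on it counts as ramming. Free gap to the wall: 54.5. Back wall behind: x -39 to -46, top z 42.
- tape: Bystander: white roll of paper tape lying flat, 58 across, 26 high, origin under its centre.
- vial: Bystander: glass injection vial standing, 21 across, 40 high, origin under its centre.
- plasters: Bystander: small carton of plasters standing, 36 x 91 x 52, origin under its centre.
- marker: Bystander: marker pen lying, 13 x 122 x 15, origin under its centre.
Not all that is in view belongs to the job. Several things have the shape of the charger; the one meant has the colours described above.

How it is judged:
On the way:
1. the flat end is pressed against the spring contact (over 3 N) low in the cradle, the nub end held up by 10 degrees or more (contact force between cell and charger above 3 N and angle between cell's own x axis and vertical below 1.396 rad and x of cell_flat in the frame of charger between -0.05 and -0.008 m and z of cell_flat in the frame of charger below 0.054 m), for 0.1 s.
At the end, for the whole second after the job is handed in: The cell lies at rest between spring contact and contact wall, nub towards the wall (+x of the charger): its axis 39 mm above the charger's underside within 2 mm, within 3 mm of the charger's middle line and within 0.06 rad of its x axis, its centre within 16 mm of the charger's middle along x (z of cell in the frame of charger between 0.037 and 0.041 m and y of cell in the frame of charger between -0.003 and 0.003 m and x of cell in the frame of charger between -0.016 and 0.016 m and x of cell_nub in the frame of charger above 0.012 m and angle between the x axis of cell and the x axis of charger, either way round below 0.06 rad and linear speed of cell below 0.01 m/s); the robot touches nothing.
It fails at once if the cell is rammed against the spring plate with more than 13 N (contact force between cell and spring_contact_c0 above 13 N).
It fails at once if the cell is forced against the charger with more than 40 N in all (contact force between cell and charger above 40 N).
It fails at once if the tape roll, vial, plaster carton or marker is moved more than 3 cm (distance of any of tape, vial, plasters, marker from where it was at the start of the episode above 0.03 m).
It also fails if it takes over 72 s, if anything falls off the work surface, if the arm or the gripper's body presses on something with over 40 N, if the wrist force passes 120 N, or if a joint passes its speed limit or range.

## Working session

There is one attempt and no reset: what is moved stays moved. The work goes in short steps, Python scripts to look and compute and a tool call to move; the robot and the scene stay as the last step left them, time stands still between calls to the robot, and variables do not carry over. Pictures are saved under pics/ and viewed, at most 10 in all, crops included, and the job is handed in when it is done.

Besides the shell and the picture viewer there is one more tool, called after "Request:" as name(argument=value, ...), one argument or row to a line, values as JSON. carry_out: Moves the arm, as the interface text tells. Its arguments: {"type":"object","properties":{"series":{"type":"array","items":{"type":"array","items":{"type":"array","items":{"type":"number"}}}},"grip_force":{"type":"number"}},"required":["series"]}

```bash
mkdir -p pics; ls
python3 - <<'E'
from station import r,vision
import cv2,numpy as np
print(r.get_state())
ims=[]
for n in["scene","side","wrist"]:
    im=vision.camera(n);cv2.imwrite(f"pics/{n}0.png",im[:,:,::-1]);c=vision.calibration(n);print(n,np.round(c["camera_matrix"],1).tolist(),np.round(c["T"],3).tolist(),[k for k in c])
    ims.append(im)
cv2.imwrite("pics/a.png",cv2.resize(ims[0],(800,600))[:,:,::-1]);cv2.imwrite("pics/b.png",cv2.resize(ims[1],(800,600))[:,:,::-1])
E
```

```text
pics
{'clock': 0.0, 'qpos': array([ 1.06550196,  0.42670594,  0.07383516,  1.60658929, -0.03410581,
        1.11077597, -0.06706213]), 'qd': array([-0.00014374,  0.00012726, -0.00051325,  0.0001903 ,  0.00085454,
       -0.00107934,  0.00043193]), 'effort': array([ 3.20574247e-03, -9.35796189e+01,  3.66754688e+00, -4.54171443e+01,
       -4.87156736e-02,  2.01136654e-02,  2.30094347e-04]), 'position': array([ 0.23496324, -0.6323367 ,  0.20480034]), 'eef_rot': array([-3.09084095e+00, -5.55756246e-01,  4.56639681e-04]), 'wrist_force': array([ 0.27628565, -0.14618227,  0.17779039]), 'wrist_torque': array([ 0.02054049, -0.02545671, -0.01202644]), 'gripper_force': 0.0, 'finger_gap': 1.0020468060450691}
scene [[445.5, 0.0, 253.5], [0.0, 445.5, 193.1], [0.0, 0.0, 1.0]] [[0.504, 0.356, -0.787, -1.01], [-0.863, 0.18, -0.472, -0.674], [-0.026, 0.917, 0.398, 0.757], [0.0, 0.0, 0.0, 1.0]] ['camera_matrix', 'T']
side [[394.3, 0.0, 256.9], [0.0, 394.3, 187.6], [0.0, 0.0, 1.0]] [[-0.861, 0.289, -0.418, -0.189], [-0.508, -0.451, 0.734, 1.198], [0.023, 0.845, 0.535, 0.806], [0.0, 0.0, 0.0, 1.0]] ['camera_matrix', 'T']
wrist [[297.3, 0.0, 255.3], [0.0, 297.3, 189.5], [0.0, 0.0, 1.0]] [[0.348, 0.907, 0.237, 0.302], [-0.937, 0.337, 0.087, -0.607], [-0.001, -0.252, 0.968, 0.384], [0.0, 0.0, 0.0, 1.0]] ['camera_matrix', 'T']
```

View pics/a.png

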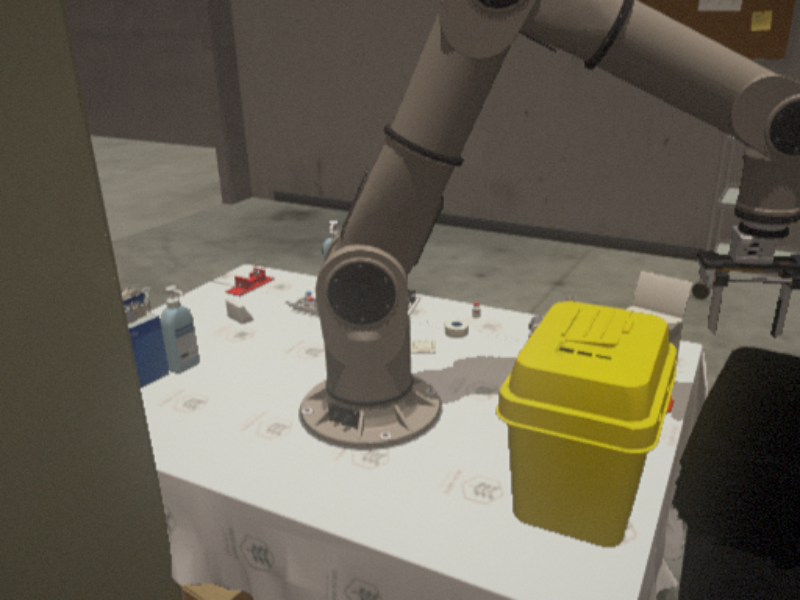

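View pics/b.png

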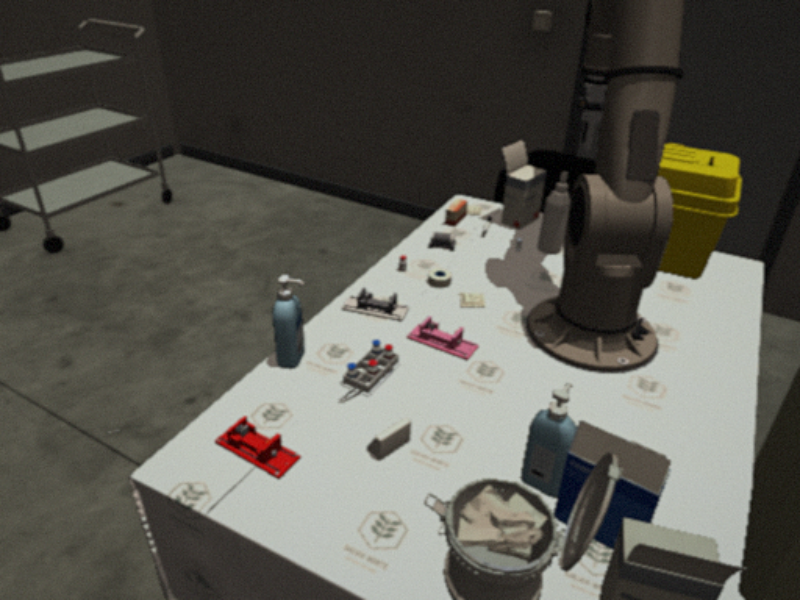

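The side view (800x600) shows the metal and grey charger at (377,302), decoys in pink (443,338) and red (257,447), the cell in its rest at (442,240), the tape at (439,278) and the vial at (403,263). In the scene view these are mostly hidden by the robot. Next I'll cast rays for rough positions.

```bash
cat > h.py <<'E'
import numpy as np,cv2
from scipy.spatial.transform import Rotation as R
from station import r,vision
def ray(name,uv,cal=None):
    c=cal or vision.calibration(name);K=c["camera_matrix"];T=np.array(c["T"])
    x=(uv[0]-K[0,2])/K[0,0];y=(uv[1]-K[1,2])/K[1,1]
    if name=="wrist":
        t=np.hypot(x,y);s=np.sin(t)/t if t>1e-9 else 1.;d=np.array([x*s,-y*s,-np.cos(t)])
    else: d=np.array([x,-y,-1.])
    return T[:3,3],T[:3,:3]@d
def onz(name,uv,z,cal=None):
    o,d=ray(name,uv,cal);return o+d*(z-o[2])/d[2]
def proj(name,p,cal=None):
    c=cal or vision.calibration(name);K=c["camera_matrix"];T=np.array(c["T"])
    q=T[:3,:3].T@(np.array(p)-T[:3,3]);x,y,z=q[0],-q[1],-q[2]
    if name=="wrist":
        rr=np.hypot(x,y);t=np.arctan2(rr,z);x,y=x/rr*t,y/rr*t
    else: x,y=x/z,y/z
    return np.array([K[0,0]*x+K[0,2],K[1,1]*y+K[1,2]])
def totool(p,s=None):
    s=s or r.get_state();return R.from_rotvec(s["eef_rot"]).inv().apply(np.array(p)-s["position"])*100
def shot(name,f,box=None,scale=1):
    c=vision.calibration(name);im=vision.camera(name)[:,:,::-1];o=im
    if box: o=im[box[1]:box[3],box[0]:box[2]]
    cv2.imwrite("pics/"+f,cv2.resize(o,None,fx=scale,fy=scale,interpolation=cv2.INTER_CUBIC));return im,c
E
python3 - <<'E'
from h import *
k=1.5625
for n,p,z in [("charger",(377,302),.02),("cell",(442,240),.023),("tape",(439,278),.02),("vial",(403,263),.02),("pink",(443,338),.02),("bottle",(290,355),.05),("tray",(370,368),.02),("plast",(389,438),.03),("orange",(456,211),.02),("marker",(487,228),.01),("bottle2",(553,240),.05)]:
    print(n,np.round(onz("side",(p[0]/k,p[1]/k),z),3))
im=cv2.imread("pics/side0.png")
a=cv2.resize(im[105:220,200:350],None,fx=4,fy=4,interpolation=cv2.INTER_CUBIC)
cv2.imwrite("pics/c.png",a)
s=r.get_state();print(R.from_rotvec(s["eef_rot"]).as_matrix().round(3))
E
```

```text
charger [0.454 0.184 0.02 ]
cell [ 0.468 -0.172  0.023]
tape [0.382 0.009 0.02 ]
vial [ 0.496 -0.008  0.02 ]
pink [0.259 0.227 0.02 ]
bottle [0.471 0.475 0.05 ]
tray [0.336 0.395 0.02 ]
plast [0.2   0.545 0.03 ]
orange [ 0.522 -0.371  0.02 ]
marker [ 0.403 -0.335  0.01 ]
bottle2 [ 0.194 -0.288  0.05 ]
[[ 0.937  0.348 -0.   ]
 [ 0.348 -0.937  0.001]
 [-0.    -0.001 -1.   ]]
```

View pics/c.png

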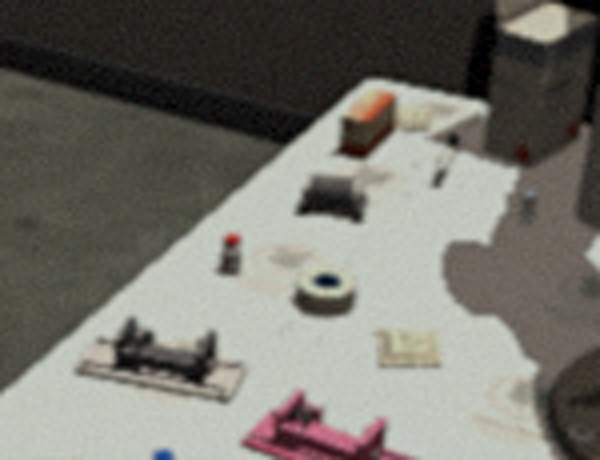

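The crop shows the charger's bare-metal base with its grey cradle, the dark cell in its rest, the red-capped vial, the white tape, the orange and white plaster carton, and the marker. All of these lie clear of my path if I lift first. I'll raise the arm, go above the cell and look from there.

Request:
carry_out(
  series=[
    [[9.4, 0, 0, -6, 0, 0, 0], [9.4, 0, 0, -12, 0, 0, 0], [9.4, 4, -4, -16, 0, 0, 5], [9.4, 8, -8, -16, 0, 0, 10], [9.4, 12, -12, -16, 0, 0, 15], [9.4, 16, -16, -16, 0, 0, 20], [9.4, 20, -20, -16, 0, 0, 25], [9.4, 24, -24, -16, 0, 0, 30], [9.4, 28, -28, -16, 0, 0, 35], [9.4, 32, -31, -16, 0, 0, 40]],
  ],
)

```text
clock: 1.4
position: [0.4274, -0.2286, 0.3657]
eef_rot: [3.095, -0.539, 0.001]
wrist_force: [0.4, -0.7, 0.0]
finger_gap: 0.997
gripper_force: 0.0
```

Run:
```python
from h import *
s=r.get_state();print(s["clock"],s["position"],s["qpos"].round(2),R.from_rotvec(s["eef_rot"]).as_matrix().round(3).tolist())
shot("wrist","w1.png",scale=1.56)
print(proj("wrist",(.468,-.172,.023)),proj("wrist",(.454,.184,.02)))
```

```text
1.4 [ 0.42743257 -0.22863486  0.36569385] [ 0.55  0.01 -0.19  1.78  0.    1.35 -1.56] [[0.941, -0.338, 0.0], [-0.338, -0.941, -0.0], [0.0, 0.0, -1.0]]
[221.10780888 144.88509522] [ 73.29915433 212.58182827]
```

View pics/w1.png

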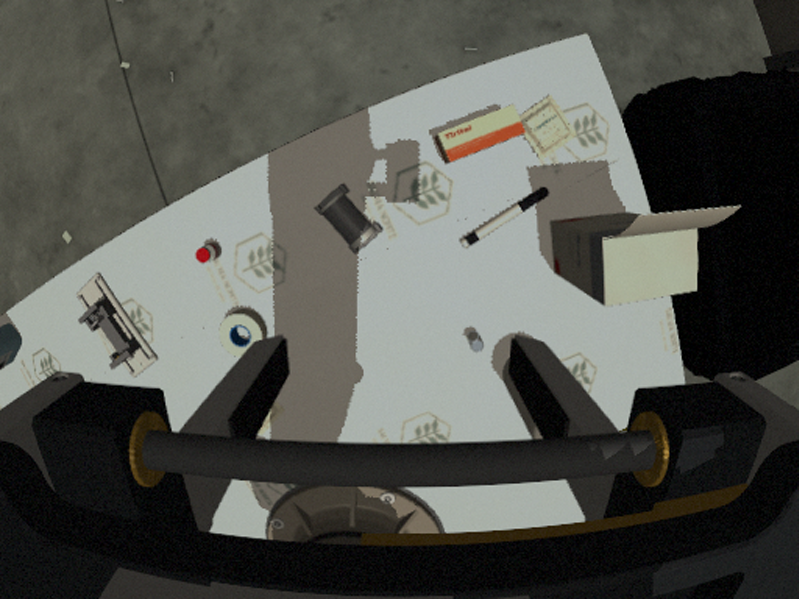

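The wrist view shows the cell in its rest, axis running from (333,200) to (363,237), and the charger with base corners about (78,288), (100,273), (158,358) and (133,373). The wall end is near (122,362).

Run:
```python
from h import *
k=1.56
P=lambda u,z: onz("wrist",(u[0]/k,u[1]/k),z)
a=P((332,199),.023);b=P((364,238),.023);print(a,b,(a+b)/2,np.linalg.norm(a-b),np.degrees(np.arctan2(*(b-a)[1::-1])))
print(totool((a+b)/2))
q=[P(u,.008) for u in [(78,288),(100,273),(158,358),(133,373)]];print(np.round(q,3))
print(np.mean(q,0),[np.linalg.norm(q[i]-q[i-1]) for i in range(4)],[np.degrees(np.arctan2(*(q[i]-q[i-1])[1::-1])) for i in range(4)])
```

```text
[ 0.50193618 -0.16907336  0.023     ] [ 0.44766877 -0.18755952  0.023     ] [ 0.47480247 -0.17831644  0.023     ] 0.05732966268215437 -161.18862398306015
[ 2.60587592 -5.63905894 34.27962141]
[[0.532 0.225 0.008]
 [0.536 0.175 0.008]
 [0.396 0.142 0.008]
 [0.388 0.196 0.008]]
[0.46281295 0.18456231 0.008     ] [np.float64(0.14699756724585725), np.float64(0.05056931472537417), np.float64(0.14437957994668354), np.float64(0.05493016948133615)] [np.float64(11.56855540147769), np.float64(-85.29227551037664), np.float64(-166.59741308557082), np.float64(98.07319498801833)]
```

Request:
carry_out(
  series=[
    [[9.4, 0.6, -1.4, 4, 0, 0, -8], [9.4, 1.2, -2.8, 8, 0, 0, -16], [9.4, 1.9, -4.2, 13, 0, 0, -24], [9.4, 2.6, -5.6, 18, 0, 0, -32], [9.4, 2.6, -5.6, 22, 0, 0, -38.5], [9.4, 2.6, -5.6, 22, 0, 0, -38.5], [9.4, 2.6, -5.6, 22, 0, 0, -38.5]],
  ],
)

```text
clock: 2.33
position: [0.471, -0.1871, 0.1469]
eef_rot: [3.099, 0.511, 0.002]
wrist_force: [0.5, -0.2, 0.6]
finger_gap: 0.997
gripper_force: 0.0
```

Run:
```python
from h import *
s=r.get_state();print(s["clock"],s["position"],s["qpos"].round(2),R.from_rotvec(s["eef_rot"]).as_matrix().round(3).tolist())
shot("wrist","w2.png",box=(130,60,400,260),scale=2.9)
print(proj("wrist",(.475,-.178,.023)),proj("wrist",s["position"]))
```

```text
2.325 [ 0.47098124 -0.18712063  0.1469209 ] [ 0.49  0.23 -0.28  2.02  0.08  0.89 -1.07] [[0.947, 0.321, 0.001], [0.321, -0.947, -0.0], [0.001, 0.001, -1.0]]
[248.49368682 177.27862004] [255.91939251 227.73851562]
```

View pics/w2.png

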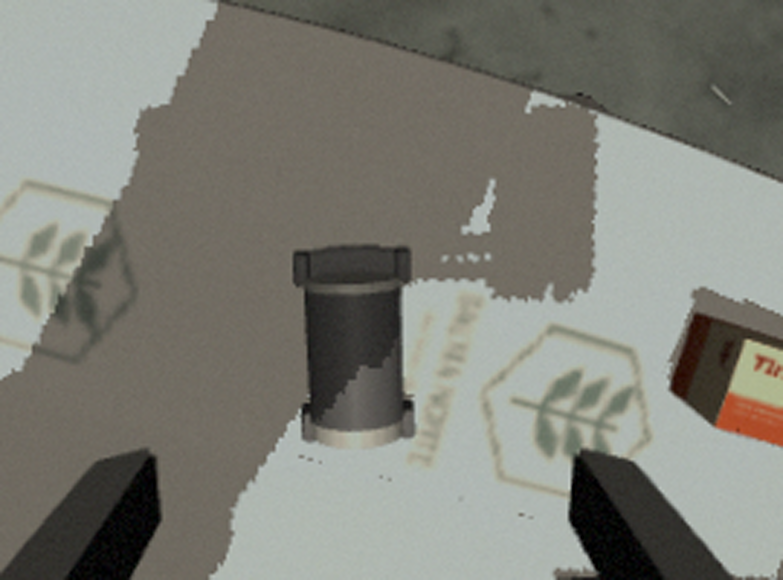

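The close view shows the cell's far metal rim at crop (352,287) and its near end at (358,430), well inside the finger span. It needs a small correction to the left and forward.

Run:
```python
from h import *
P=lambda u,z: onz("wrist",(u[0]/2.9+130,u[1]/2.9+60),z)
a=P((353,286),.04);b=P((358,428),.04);c=(a+b)/2
print(a,b,c,np.linalg.norm(a-b),np.degrees(np.arctan2(*(a-b)[1::-1])))
print(totool([*c[:2],.005]),totool(a),totool(b))
l=P((306,350),.03);m=P((403,350),.03);print(np.linalg.norm(l-m),totool(l),totool(m))
```

```text
[ 0.49719943 -0.17428003  0.04      ] [ 0.45046732 -0.19181145  0.04      ] [ 0.47383338 -0.18304574  0.04      ] 0.049912331835707494 20.56343271805422
[ 0.35542652 -0.33204546 14.2265468 ] [ 2.85573475 -0.40692737 10.73069875] [-2.13293537 -0.24720755 10.72241213]
0.03420586673890737 [ 0.42790735 -2.08346294 11.72417331] [ 0.42590982  1.3371197  11.72903496]
```

Request:
carry_out(
  series=[
    [[9.4, 0.2, -0.33, 4, 0, 0, -1.8], [9.4, 0.2, -0.33, 8, 0, 0, -1.8], [9.4, 0.2, -0.33, 11, 0, 0, -1.8], [9.4, 0.2, -0.33, 13.2, 0, 0, -1.8], [9.4, 0.2, -0.33, 14.2, 0, 0, -1.8], [9.4, 0.2, -0.33, 14.2, 0, 0, -1.8]],
  ],
)

```text
clock: 3.12
position: [0.4718, -0.1831, 0.0042]
eef_rot: [3.09, 0.563, 0.001]
wrist_force: [0.1, -0.4, 0.6]
finger_gap: 0.999
gripper_force: 0.0
```

Request:
carry_out(
  series=[
    [[2.5, 0, 0, 0, 0, 0, 0], [2.5, 0, 0, 0, 0, 0, 0], [2.5, 0, 0, 0, 0, 0, 0], [2.5, 0, 0, 0, 0, 0, 0], [2.5, 0, 0, 0, 0, 0, 0], [2.5, 0, 0, 0, 0, 0, 0], [2.5, 0, 0, 0, 0, 0, 0], [2.5, 0, 0, 0, 0, 0, 0]],
  ],
  grip_force=25,
)

```text
clock: 4.12
position: [0.4712, -0.1829, 0.0035]
eef_rot: [-3.091, -0.564, 0.0]
wrist_force: [0.3, -0.7, -0.8]
finger_gap: 0.356
gripper_force: 25.0
```

Request:
carry_out(
  series=[
    [[2.5, 0, 0, -5, 0, 0, 0], [2.5, 0, 0, -10, 0, 0, 0], [2.5, 1, -5, -14, 0, 0, 1], [2.5, 2, -10, -17, 0, 0, 2], [2.5, 3, -15, -20, 0, 0, 3], [2.5, 4, -20, -20, 0, 0, 4], [2.5, 5, -25, -20, 0, 0, 6], [2.5, 6.3, -30, -20, 0, 0, 8], [2.5, 6.3, -34.7, -20, 0, 0, 8], [2.5, 6.3, -34.7, -20, 0, 0, 8]],
  ],
)

```text
clock: 5.38
position: [0.4063, 0.1669, 0.2036]
eef_rot: [-3.121, -0.355, -0.0]
wrist_force: [0.1, -0.8, -1.3]
finger_gap: 0.355
gripper_force: 25.0
```

Run:
```python
from h import *
s=r.get_state();print(s["clock"],s["position"],s["qpos"].round(2),R.from_rotvec(s["eef_rot"]).as_matrix().round(3).tolist(),s["gripper_force"],s["wrist_force"])
shot("wrist","w3.png",box=(130,60,400,260),scale=2.9)
print(proj("wrist",(.463,.185,.008)))
```

```text
5.375 [0.40627973 0.16694838 0.20359734] [ 0.05  0.07 -0.6   2.08  0.05  1.   -1.92] [[0.974, 0.225, -0.0], [0.225, -0.974, 0.001], [0.0, -0.001, -1.0]] 24.999941289424896 [ 0.06148963 -0.80442419 -1.2565646 ]
[250.10610543 123.98478442]
```

View pics/w3.png

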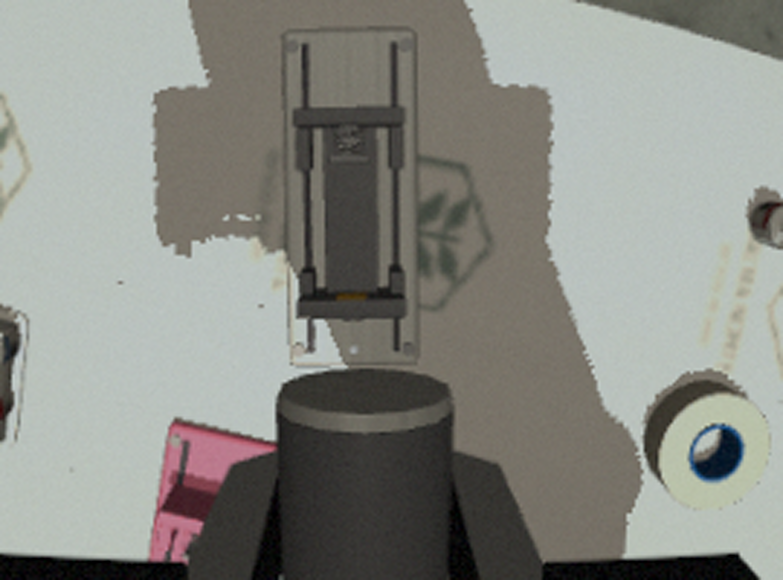

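The view is very clear. The base corners are at crop (283,30), (416,30), (418,364) and (291,366). The contact wall top spans rows 297-318 over columns 297-405, the back wall top spans rows 107-125 over columns 293-404, and the spring plate front is near row 160. The cell is held centred.

Run:
```python
from h import *
c=vision.calibration("wrist")
P=lambda u,z: onz("wrist",(u[0]/2.9+130,u[1]/2.9+60),z,c)
q=np.array([P(u,.008) for u in [(283,30),(416,30),(418,364),(291,366)]])
o=q.mean(0);ax=(q[2]+q[3]-q[0]-q[1])[:2];ax/=np.linalg.norm(ax);ay=np.array([-ax[1],ax[0]])
print("centre",o,"x az",np.degrees(np.arctan2(ax[1],ax[0])),[np.linalg.norm(q[i]-q[i-1]) for i in range(4)])
f=lambda p:np.round([(p[:2]-o[:2])@ax*1000,(p[:2]-o[:2])@ay*1000],1)
for n,u,z in [("wallin L",(300,297),.042),("wallin R",(404,297),.042),("wallout L",(298,318),.042),("wallout R",(406,317),.042),("back in L",(294,126),.042),("back in R",(404,125),.042),("back out L",(294,108),.042),("back out R",(405,107),.042),("plate",(350,160),.041),("floor L",(327,240),.022),("floor R",(379,240),.022)]: print(n,f(P(u,z)))
for n,u in [("cell L",(277,410)),("cell R",(453,410)),("flat top",(365,413)),("flat top up",(365,428)),("L2",(280,560)),("R2",(451,560))]:
    p=P(u,s) if 0 else P(u,.2036+.019+.017*("top" in n)); print(n,totool(p))
s=r.get_state();Rm=R.from_rotvec(s["eef_rot"]).as_matrix();print("tool az",np.degrees(np.arctan2(Rm[1,0],Rm[0,0])))
print("world",[P(u,.042) for u in[(352,297),(349,125)]])
```

```text
centre [0.45773413 0.18224854 0.008     ] x az -166.39398671713965 [np.float64(0.14851232623233604), np.float64(0.05692277251191677), np.float64(0.14734703598822044), np.float64(0.05690260098138808)]
wallin L [ 37.2 -20.9]
wallin R [37.8 20.7]
wallout L [ 45.8 -21.9]
wallout R [46.  21.5]
back in L [-30.9 -21.7]
back in R [-30.6  21.2]
back out L [-38.1 -21.6]
back out R [-37.7  21.7]
plate [-17.  -0.]
floor L [ 16.5 -10.5]
floor R [16.8 11.3]
cell L [ 2.34989058 -1.72502777 -1.91626589]
cell R [ 2.3493302   1.69154358 -1.91618062]
flat top [ 2.81364383 -0.02022793 -3.61631348]
flat top up [ 2.54055669 -0.02011477 -3.61626045]
L2 [-0.89801819 -1.77187069 -1.9156364 ]
R2 [-0.89979946  1.76249355 -1.91554796]
tool az 12.852410582544334
world [array([0.42120903, 0.17347076, 0.042     ]), array([0.48765058, 0.18970264, 0.042     ])]
```

```bash
cat >> h.py <<'E'
C=np.array([.4503,.1806]);AZ=np.radians(-166.3)
FL=np.array([28.8,-0.2,-19.])/1000   # cell_flat in the tool
U=np.array([np.cos(AZ),np.sin(AZ),0]);V=np.array([-np.sin(AZ),np.cos(AZ),0]);Z=np.array([0,0,1.])
def pose(th,u,z,v=0):
    t=np.radians(th);x=-(U*np.cos(t)+Z*np.sin(t));zz=U*np.sin(t)-Z*np.cos(t)
    M=np.column_stack([x,np.cross(zz,x),zz]);F=np.array([*C,0])+(u*U+v*V+z*Z)/1000
    return F-M@FL,M
def row(th,u,z,v=0):
    s=r.get_state();Rc=R.from_rotvec(s["eef_rot"]);p,M=pose(th,u,z,v)
    return np.round(np.r_[Rc.inv().apply(p-s["position"])*100,(Rc.inv()*R.from_matrix(M)).as_rotvec(degrees=True)],2).tolist()
def where():
    s=r.get_state();M=R.from_rotvec(s["eef_rot"]).as_matrix();F=s["position"]+M@FL-np.array([*C,0])
    print("t",s["clock"],"F u,v,z",np.round([F@U*1e3,F@V*1e3,F[2]*1e3],1),"th",np.degrees(np.arcsin(-M[2,0])).round(2),"yaw",np.degrees(np.arctan2(M[1,0],M[0,0])).round(2),"force u,v,z",np.round([s["wrist_force"]@a for a in(U,V,Z)],2),"tq",s["wrist_torque"].round(2),"grip",s["gripper_force"],s["finger_gap"],"q",s["qpos"].round(2))
E
python3 - <<'E'
from h import *
where();print(row(24,-18,150),row(24,-18,70))
E
```

```text
t 5.425 F u,v,z [ 17.    5.1 222.4] th 0.01 yaw 12.85 force u,v,z [-0.46  0.37 -1.47] tq [-0.05 -0.02 -0.03] grip 24.999694526195526 0.3557349634313618 q [ 0.05  0.07 -0.6   2.08  0.05  1.   -1.92]
[2.97, -0.51, 5.91, -0.18, -23.99, -0.84] [2.97, -0.51, 13.91, -0.18, -23.99, -0.84]
```

Request:
carry_out(
  series=[
    [[2.5, 1, -0.25, 2, 0, -6, -0.4], [2.5, 2, -0.5, 4, -0.1, -12, -0.8], [2.5, 3, -0.5, 6, -0.2, -18, -0.8], [2.5, 3, -0.5, 8, -0.2, -24, -0.8], [2.5, 3, -0.5, 11, -0.2, -24, -0.8], [2.5, 3, -0.5, 13.5, -0.2, -24, -0.8], [2.5, 3, -0.5, 13.9, -0.2, -24, -0.8], [2.5, 3, -0.5, 13.9, -0.2, -24, -0.8], [2.5, 3, -0.5, 13.9, -0.2, -24, -0.8]],
  ],
)

```text
clock: 6.55
position: [0.4364, 0.1755, 0.0655]
eef_rot: [3.005, 0.355, -0.636]
wrist_force: [0.2, 0.7, -1.4]
finger_gap: 0.355
gripper_force: 25.0
```

Run:
```python
from h import *
shot("wrist","w4.png",box=(130,60,400,260),scale=2.9)
shot("side","s4.png",box=(200,140,300,215),scale=8)
where();print(row(24,-18,40),row(24,-18,38.5))
```

```text
t 6.65 F u,v,z [-19.2   1.5  71. ] th 23.92 yaw 13.48 force u,v,z [ 0.11  0.89 -1.65] tq [ 0.13 -0.45 -0.02] grip 24.99982863664627 0.35671516336708153 q [-0.05  0.59 -0.53  1.84  0.17  1.19 -1.99]
[1.14, -0.14, 2.88, -0.06, -0.08, -0.21] [1.2, -0.14, 3.02, -0.06, -0.08, -0.21]
```

View pics/w4.png

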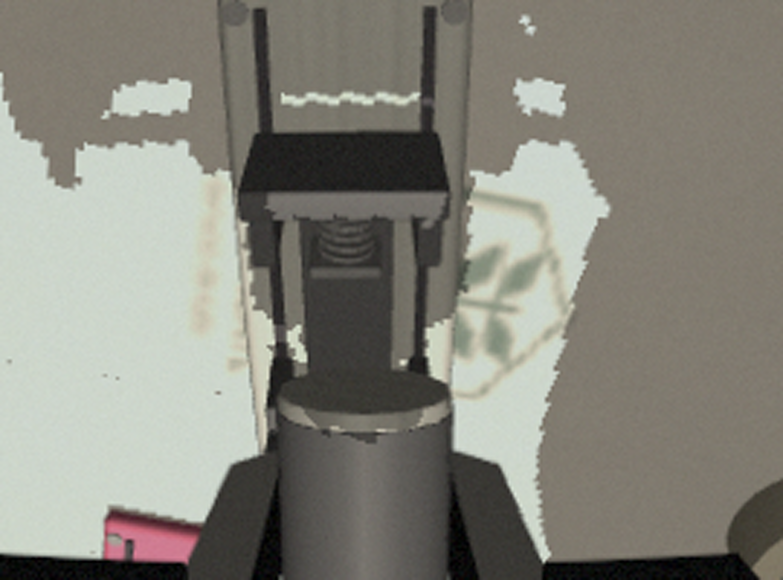

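The wrist view shows the tilted cell (columns 278-452, middle 365) over the cradle. The back wall top edge spans columns 240-448 at row 192, and the plate top spans 310-382 at row 273. I'll check the lateral offset from these.

Run:
```python
from h import *
c=vision.calibration("wrist")
def uv(q,z):
    p=onz("wrist",(q[0]/2.9+130,q[1]/2.9+60),z,c)-np.array([*C,0]);return np.round([p@U*1e3,p@V*1e3],1)
for n,q,z in [("backoutL",(241,192),.042),("backoutR",(448,192),.042),("plateTopL",(311,273),.041),("plateTopR",(382,273),.041),("floorL",(308,330),.022),("floorR",(394,330),.022)]: print(n,uv(q,z))
s=r.get_state();Rm=R.from_rotvec(s["eef_rot"]).as_matrix()
for q in [(278,405),(452,405)]:
    o,d=ray("wrist",(q[0]/2.9+130,q[1]/2.9+60),c)
    n=Rm[:,2];p0=s["position"]+Rm@np.array([0,0,-.019]);p=o+d*((p0-o)@n/(d@n));p=p-np.array([*C,0]);print("cell",np.round([p@U*1e3,p@V*1e3,p[2]*1e3],1))
where()
```

```text
backoutL [-46.2 -23.5]
backoutR [-45.8  18.5]
plateTopL [-25.9 -10. ]
plateTopR [-25.8   5.3]
floorL [  2.7 -12.8]
floorR [2.9 8.9]
cell [-15.6 -15.3  72.7]
cell [-15.4  18.4  72.7]
t 6.65 F u,v,z [-19.2   1.5  71. ] th 23.92 yaw 13.48 force u,v,z [ 0.11  0.89 -1.65] tq [ 0.13 -0.45 -0.02] grip 24.99982863664627 0.35671516336708153 q [-0.05  0.59 -0.53  1.84  0.17  1.19 -1.99]
```

```bash
sed -i 's/^C=.*/C=np.array([.4503,.1806]);AZ=np.radians(-166.3);C=C-.0022*np.array([-np.sin(AZ),np.cos(AZ)])/;s/;AZ=np.radians(-166.3)$//' h.py; grep -n '^C=\|^AZ' h.py
python3 - <<'E'
from h import *
where();print(row(24,-18,46))
E
```

```text
26:C=np.array([.4503,.1806]);AZ=np.radians(-166.3);C=C-.0022*np.array([-np.sin(AZ),np.cos(AZ)])
t 6.65 F u,v,z [-19.2   3.7  71. ] th 23.92 yaw 13.48 force u,v,z [ 0.11  0.89 -1.65] tq [ 0.13 -0.45 -0.02] grip 24.99982863664627 0.35671516336708153 q [-0.05  0.59 -0.53  1.84  0.17  1.19 -1.99]
[0.9, -0.36, 2.33, -0.06, -0.08, -0.21]
```

Request:
carry_out(
  series=[
    [[2.5, 0.2, -0.36, 0.5, 0, 0, -0.2], [2.5, 0.5, -0.36, 1.4, 0, 0, -0.2], [2.5, 0.9, -0.36, 2.3, 0, 0, -0.2], [2.5, 0.9, -0.36, 2.3, 0, 0, -0.2], [2.5, 0.9, -0.36, 2.3, 0, 0, -0.2]],
  ],
)

```text
clock: 7.28
position: [0.4338, 0.1788, 0.0398]
eef_rot: [3.005, 0.361, -0.639]
wrist_force: [0.5, 0.0, -1.2]
finger_gap: 0.357
gripper_force: 25.0
```

Run:
```python
from h import *
shot("wrist","w5.png",box=(130,60,400,260),scale=2.9)
where();print(row(24,-18,38.5))
```

```text
t 7.325 F u,v,z [-17.7  -0.1  45.6] th 23.99 yaw 13.71 force u,v,z [ 0.08  0.36 -2.38] tq [ 0.15 -0.47  0.01] grip 24.999714195728302 0.357411622864008 q [-0.06  0.62 -0.53  1.85  0.18  1.15 -2.  ]
[0.31, 0.01, 0.64, -0.06, -0.01, 0.01]
```

View pics/w5.png

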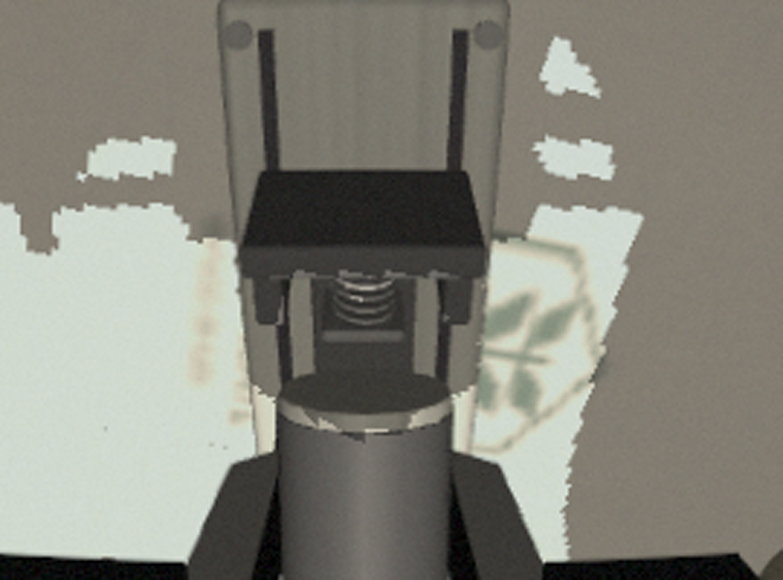

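The cell (middle 365) lines up with the back wall (238-487) and plate (322-404, middle 363). I'll descend to just above the floor.

Request:
carry_out(
  series=[
    [[2.5, 0.15, 0, 0.3, 0, 0, 0], [2.5, 0.3, 0, 0.55, 0, 0, 0], [2.5, 0.3, 0, 0.62, 0, 0, 0], [2.5, 0.3, 0, 0.62, 0, 0, 0], [2.5, 0.3, 0, 0.62, 0, 0, 0]],
  ],
)

```text
clock: 7.95
position: [0.4341, 0.1788, 0.033]
eef_rot: [3.005, 0.361, -0.639]
wrist_force: [0.6, 0.2, -0.0]
finger_gap: 0.354
gripper_force: 25.0
```

Run:
```python
from h import *
where();print(row(24,-24,38.5),row(24,-28,38.5))
```

```text
t 7.95 F u,v,z [-17.9  -0.1  38.7] th 23.99 yaw 13.71 force u,v,z [-0.63 -0.06 -0.02] tq [ 0.15 -0.57  0.01] grip 24.999869763851166 0.35391833319063676 q [-0.06  0.63 -0.52  1.86  0.19  1.14 -2.01]
[0.57, 0.01, -0.24, -0.06, -0.01, 0.01] [0.93, 0.01, -0.4, -0.06, -0.01, 0.01]
```

Request:
carry_out(
  series=[
    [[2.5, 0.1, 0, -0.1, 0, 0, 0], [2.5, 0.25, 0, -0.16, 0, 0, 0], [2.5, 0.4, 0, -0.22, 0, 0, 0], [2.5, 0.54, 0, -0.28, 0, 0, 0], [2.5, 0.54, 0, -0.28, 0, 0, 0]],
  ],
)

```text
clock: 8.57
position: [0.4399, 0.1802, 0.0333]
eef_rot: [3.005, 0.361, -0.639]
wrist_force: [-0.5, -0.5, -1.0]
finger_gap: 0.352
gripper_force: 25.0
```

Run:
```python
from h import *
where();print(row(24,-27,39))
```

```text
t 8.575 F u,v,z [-23.9  -0.1  38.9] th 24.01 yaw 13.71 force u,v,z [ 0.63  0.41 -0.97] tq [ 0.09 -0.47 -0.  ] grip 24.999798238277435 0.3516419292649233 q [-0.06  0.64 -0.52  1.84  0.19  1.15 -2.01]
[0.28, 0.01, -0.13, -0.06, 0.01, 0.01]
```

Request:
carry_out(
  series=[
    [[2.5, 0.14, 0, -0.06, 0, 0, 0], [2.5, 0.28, 0, -0.12, 0, 0, 0], [2.5, 0.28, 0, -0.12, 0, 0, 0], [2.5, 0.28, 0, -0.12, 0, 0, 0]],
  ],
)

```text
clock: 9.07
position: [0.4427, 0.1809, 0.0332]
eef_rot: [3.004, 0.361, -0.639]
wrist_force: [-2.7, -1.3, -0.2]
finger_gap: 0.356
gripper_force: 25.0
```

Run:
```python
from h import *
for i in range(3): vision.camera("wrist");where()
print(row(24,-30,39))
```

```text
t 9.125 F u,v,z [-26.8  -0.1  38.9] th 24.02 yaw 13.71 force u,v,z [ 3.06 -0.13 -0.93] tq [-0.02  0.15 -0.05] grip 24.999661445617676 0.35932034930104956 q [-0.06  0.64 -0.52  1.84  0.19  1.15 -2.  ]
t 9.175 F u,v,z [-26.8  -0.1  38.9] th 24.01 yaw 13.71 force u,v,z [ 2.79  0.63 -1.46] tq [0.02 0.15 0.04] grip 24.99960869550705 0.35585255439639996 q [-0.06  0.64 -0.52  1.84  0.19  1.15 -2.  ]
t 9.225 F u,v,z [-26.8  -0.1  38.9] th 24.01 yaw 13.71 force u,v,z [ 2.56  0.54 -1.67] tq [0.01 0.14 0.03] grip 24.999552369117737 0.3552397805565247 q [-0.06  0.64 -0.52  1.84  0.19  1.15 -2.  ]
[0.29, 0.01, -0.14, -0.05, 0.01, 0.01]
```

Request:
carry_out(
  series=[
    [[2.5, 0.14, 0, -0.06, 0, 0, 0], [2.5, 0.28, 0, -0.12, 0, 0, 0], [2.5, 0.37, 0, -0.16, 0, 0, 0], [2.5, 0.37, 0, -0.16, 0, 0, 0], [2.5, 0.37, 0, -0.16, 0, 0, 0]],
  ],
)

```text
clock: 9.85
position: [0.4465, 0.1818, 0.0332]
eef_rot: [3.004, 0.361, -0.64]
wrist_force: [-4.6, -1.3, -1.2]
finger_gap: 0.357
gripper_force: 25.0
```

Run:
```python
from h import *
for i in range(4): vision.camera("wrist");where()
print(row(24,-33,39))
```

```text
t 9.9 F u,v,z [-30.7  -0.   38.8] th 24.04 yaw 13.71 force u,v,z [ 5.32  0.51 -0.81] tq [-0.2   0.76  0.04] grip 24.99957025051117 0.3583287065863116 q [-0.07  0.65 -0.52  1.83  0.19  1.15 -2.  ]
t 9.95 F u,v,z [-30.7  -0.1  38.8] th 24.04 yaw 13.71 force u,v,z [ 5.9   1.99 -0.03] tq [-0.14  0.68  0.01] grip 24.99962568283081 0.35455188457859343 q [-0.07  0.65 -0.52  1.83  0.19  1.15 -2.  ]
t 10.0 F u,v,z [-30.6  -0.   38.8] th 24.04 yaw 13.71 force u,v,z [ 5.36 -0.01 -1.29] tq [-0.12  0.69 -0.1 ] grip 24.999538958072662 0.3532312123306383 q [-0.07  0.65 -0.52  1.83  0.19  1.15 -2.  ]
t 10.05 F u,v,z [-30.7  -0.1  38.8] th 24.04 yaw 13.71 force u,v,z [ 5.21  0.85 -0.74] tq [-0.17  0.68 -0.03] grip 24.999512135982513 0.3551593535031379 q [-0.07  0.65 -0.52  1.83  0.19  1.15 -2.  ]
[0.21, 0.01, -0.11, -0.05, 0.04, 0.01]
```

Request:
carry_out(
  series=[
    [[2.5, 0.11, 0, -0.05, 0, 0, 0], [2.5, 0.22, 0, -0.1, 0, 0, 0], [2.5, 0.22, 0, -0.1, 0, 0, 0], [2.5, 0.22, 0, -0.1, 0, 0, 0]],
  ],
)

```text
clock: 10.55
position: [0.4486, 0.1823, 0.0332]
eef_rot: [3.004, 0.361, -0.641]
wrist_force: [-7.2, -0.8, 0.8]
finger_gap: 0.355
gripper_force: 25.0
```

Run:
```python
from h import *
for i in range(4): vision.camera("wrist");where()
for t in (24,21,18,14,10,6,3,0): print(t,row(t,-33.1,22.6+17*np.cos(np.radians(t)) +.4))
```

```text
t 10.6 F u,v,z [-32.8  -0.1  38.8] th 24.07 yaw 13.72 force u,v,z [ 6.55 -0.59  0.43] tq [-0.23  1.08  0.03] grip 24.999621212482452 0.3544019140965754 q [-0.07  0.65 -0.52  1.82  0.19  1.16 -2.  ]
t 10.65 F u,v,z [-32.8  -0.1  38.8] th 24.07 yaw 13.72 force u,v,z [ 6.36  0.42 -0.92] tq [-0.2   1.05  0.  ] grip 24.99953180551529 0.3558661666345485 q [-0.07  0.65 -0.52  1.82  0.19  1.16 -2.  ]
t 10.7 F u,v,z [-32.8  -0.1  38.8] th 24.07 yaw 13.71 force u,v,z [6.63 0.62 0.22] tq [-0.15  1.06  0.01] grip 24.99952107667923 0.35732020090801386 q [-0.07  0.65 -0.52  1.82  0.19  1.16 -2.  ]
t 10.75 F u,v,z [-32.8  -0.1  38.8] th 24.07 yaw 13.71 force u,v,z [ 7.03 -0.25  0.87] tq [-0.24  1.06 -0.08] grip 24.999500513076782 0.35200479766560755 q [-0.07  0.65 -0.52  1.82  0.19  1.16 -2.  ]
24 [0.04, 0.01, 0.02, -0.05, 0.07, 0.01]
21 [0.13, 0.01, 0.13, -0.05, 3.07, 0.01]
18 [0.23, 0.01, 0.25, -0.05, 6.07, 0.01]
14 [0.38, 0.01, 0.4, -0.05, 10.07, 0.01]
10 [0.54, 0.01, 0.54, -0.05, 14.07, 0.01]
6 [0.72, 0.01, 0.69, -0.05, 18.07, 0.01]
3 [0.86, 0.01, 0.79, -0.05, 21.07, 0.0]
0 [1.01, 0.01, 0.89, -0.05, 24.07, 0.0]
```

Request:
carry_out(
  series=[
    [[2.5, 0.1, 0.01, 0.0, 0, 0.07, 0], [2.5, 0.14, 0.01, 0.05, 0, 1.5, 0], [2.5, 0.19, 0.01, 0.1, 0, 3, 0], [2.5, 0.24, 0.01, 0.16, 0, 4.5, 0], [2.5, 0.29, 0.01, 0.22, 0, 6, 0], [2.5, 0.29, 0.01, 0.22, 0, 6, 0], [2.5, 0.29, 0.01, 0.22, 0, 6, 0]],
  ],
)

```text
clock: 11.62
position: [0.45, 0.1826, 0.0299]
eef_rot: [3.045, 0.366, -0.485]
wrist_force: [-7.2, -0.5, -2.8]
finger_gap: 0.357
gripper_force: 25.0
```

Run:
```python
from h import *
for i in range(3): vision.camera("wrist");where()
for t in (18,14,10,6,3,0): print(t,row(t,-33.7,22.6+17*np.cos(np.radians(t)) +.4))
shot("side","s6.png",box=(200,140,300,215),scale=8)
```

```text
t 11.675 F u,v,z [-33.5   0.   39.1] th 18.09 yaw 13.71 force u,v,z [ 7.41 -0.44 -1.96] tq [-0.15  1.22 -0.04] grip 24.99933511018753 0.35672434107549517 q [-0.06  0.59 -0.52  1.9   0.22  1.04 -2.02]
t 11.725 F u,v,z [-33.5  -0.   39. ] th 18.09 yaw 13.72 force u,v,z [ 8.24 -0.7  -2.1 ] tq [-0.12  1.26 -0.03] grip 24.99937266111374 0.3554170553781559 q [-0.06  0.59 -0.52  1.9   0.22  1.04 -2.02]
t 11.775 F u,v,z [-33.5  -0.   39. ] th 18.09 yaw 13.72 force u,v,z [ 7.34 -1.42 -1.66] tq [-0.11  1.2  -0.04] grip 24.99933511018753 0.35696900453649283 q [-0.06  0.59 -0.52  1.9   0.22  1.04 -2.02]
18 [0.02, 0.0, -0.02, -0.04, 0.09, 0.02]
14 [0.15, 0.0, 0.15, -0.04, 4.09, 0.02]
10 [0.29, 0.0, 0.31, -0.04, 8.09, 0.01]
6 [0.45, 0.0, 0.47, -0.04, 12.09, 0.01]
3 [0.58, 0.0, 0.59, -0.04, 15.09, 0.01]
0 [0.72, 0.0, 0.7, -0.05, 18.09, 0.01]
```

Request:
carry_out(
  series=[
    [[2.5, 0.07, 0, 0.07, 0, 2, 0], [2.5, 0.14, 0, 0.15, 0, 4, 0], [2.5, 0.21, 0, 0.23, 0, 6, 0], [2.5, 0.28, 0, 0.31, 0, 8, 0], [2.5, 0.28, 0, 0.31, 0, 8, 0], [2.5, 0.28, 0, 0.31, 0, 8, 0]],
  ],
)

```text
clock: 12.58
position: [0.4516, 0.1829, 0.026]
eef_rot: [3.087, 0.371, -0.273]
wrist_force: [-7.0, -1.4, -3.7]
finger_gap: 0.354
gripper_force: 25.0
```

Run:
```python
from h import *
for i in range(3): vision.camera("wrist");where()
for t in (10,6,3,0): print(t,row(t,-33.5,22.6+17*np.cos(np.radians(t)) +.4))
```

```text
t 12.625 F u,v,z [-33.5   0.1  39.6] th 10.1 yaw 13.7 force u,v,z [ 7.1  -0.55 -3.16] tq [-0.16  1.35  0.  ] grip 24.999244809150696 0.3594988890136579 q [-0.06  0.52 -0.53  2.    0.26  0.87 -2.07]
t 12.675 F u,v,z [-33.5   0.1  39.6] th 10.1 yaw 13.71 force u,v,z [ 6.98 -0.03 -3.4 ] tq [-0.16  1.37  0.02] grip 24.999127686023712 0.3571557096536165 q [-0.06  0.52 -0.53  2.    0.26  0.87 -2.07]
t 12.725 F u,v,z [-33.5   0.1  39.6] th 10.1 yaw 13.7 force u,v,z [ 7.25 -0.96 -3.36] tq [-0.24  1.36  0.02] grip 24.999316334724426 0.35613509814475014 q [-0.06  0.52 -0.53  2.    0.26  0.87 -2.07]
10 [0.0, -0.01, -0.01, -0.04, 0.1, 0.0]
6 [0.14, -0.01, 0.17, -0.04, 4.1, 0.0]
3 [0.25, -0.01, 0.31, -0.04, 7.1, 0.0]
0 [0.37, -0.01, 0.44, -0.04, 10.1, -0.0]
```

Request:
carry_out(
  series=[
    [[2.5, 0.07, 0, 0.09, 0, 2, 0], [2.5, 0.14, 0, 0.17, 0, 4, 0], [2.5, 0.22, 0, 0.27, 0, 6, 0], [2.5, 0.29, 0, 0.36, 0, 8, 0], [2.5, 0.37, 0, 0.44, 0, 10.1, 0], [2.5, 0.37, 0, 0.44, 0, 10.1, 0], [2.5, 0.37, 0, 0.44, 0, 10.1, 0]],
  ],
)

```text
clock: 13.6
position: [0.4542, 0.1835, 0.0208]
eef_rot: [-3.119, -0.375, 0.0]
wrist_force: [-5.9, -1.3, -5.5]
finger_gap: 0.355
gripper_force: 25.0
```

Run:
```python
from h import *
for i in range(3): vision.camera("wrist");where()
print(row(0,-33.5,39),row(0,-32.0,39))
shot("side","s7.png",box=(200,140,300,215),scale=8)
```

```text
t 13.65 F u,v,z [-33.3   0.1  39.8] th 0.01 yaw 13.7 force u,v,z [ 6.74 -0.81 -4.66] tq [-0.2   1.69 -0.05] grip 24.99951481819153 0.35700104929405296 q [-0.09  0.43 -0.5   2.14  0.34  0.65 -2.16]
t 13.7 F u,v,z [-33.3   0.1  39.8] th 0.01 yaw 13.7 force u,v,z [ 7.03 -1.14 -4.97] tq [-0.14  1.62  0.06] grip 24.999429881572723 0.3524947594125026 q [-0.09  0.43 -0.5   2.14  0.34  0.65 -2.16]
t 13.75 F u,v,z [-33.3   0.1  39.8] th 0.02 yaw 13.7 force u,v,z [ 6.34 -1.05 -4.75] tq [-0.17  1.69  0.03] grip 24.99938875436783 0.3552070053430747 q [-0.09  0.43 -0.5   2.14  0.34  0.65 -2.16]
[0.02, -0.01, 0.08, -0.03, 0.02, -0.0] [-0.13, -0.01, 0.08, -0.03, 0.02, -0.0]
```

View pics/s7.png

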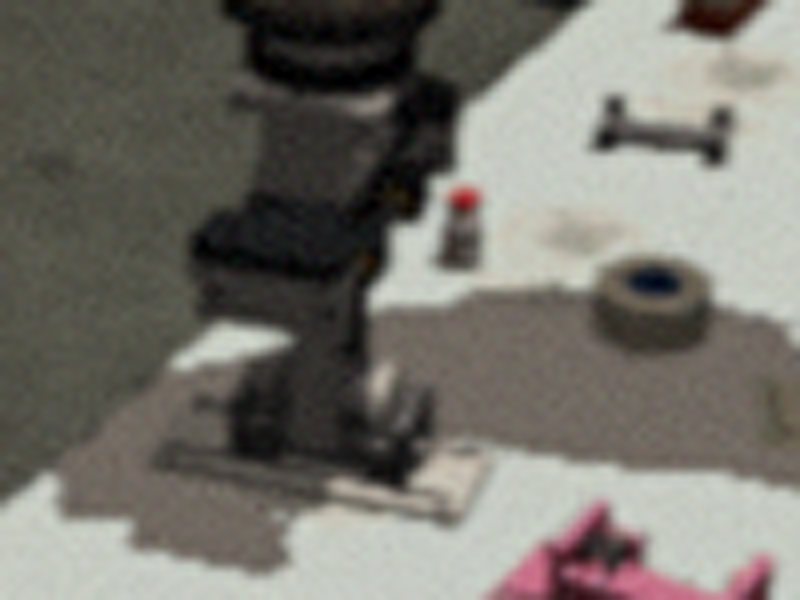

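The side view shows the cell level between the posts, with the fingers around it, and the bystanders undisturbed. Next I'll press it down lightly and ease it toward the wall.

Request:
carry_out(
  series=[
    [[2.5, -0.03, 0, 0.04, 0, 0, 0], [2.5, -0.06, 0, 0.08, 0, 0, 0], [2.5, -0.09, 0, 0.1, 0, 0, 0], [2.5, -0.12, 0, 0.1, 0, 0, 0], [2.5, -0.12, 0, 0.1, 0, 0, 0], [2.5, -0.12, 0, 0.1, 0, 0, 0]],
  ],
)

```text
clock: 14.55
position: [0.4536, 0.1834, 0.0202]
eef_rot: [-3.118, -0.374, -0.001]
wrist_force: [-7.0, -1.0, -0.5]
finger_gap: 0.357
gripper_force: 25.0
```

Run:
```python
from h import *
for i in range(4): vision.camera("wrist");where()
```

```text
t 14.6 F u,v,z [-32.7   0.1  39.2] th -0.04 yaw 13.69 force u,v,z [ 5.76 -0.78  0.24] tq [-0.33  1.47 -0.03] grip 25.00023990869522 0.3525762700809544 q [-0.09  0.43 -0.5   2.14  0.34  0.64 -2.16]
t 14.65 F u,v,z [-32.7   0.1  39.2] th -0.04 yaw 13.69 force u,v,z [ 6.61 -0.21 -0.54] tq [-0.28  1.46  0.02] grip 25.000111162662506 0.35159630596228797 q [-0.09  0.43 -0.5   2.14  0.34  0.64 -2.16]
t 14.7 F u,v,z [-32.7   0.1  39.2] th -0.04 yaw 13.69 force u,v,z [ 6.5  -0.12  0.24] tq [-0.29  1.46  0.04] grip 25.00012367963791 0.35546454533264976 q [-0.09  0.43 -0.5   2.14  0.34  0.64 -2.16]
t 14.75 F u,v,z [-32.6   0.1  39.2] th -0.04 yaw 13.69 force u,v,z [6.85 0.   0.11] tq [-0.32  1.42 -0.  ] grip 25.000142455101013 0.3561101172223682 q [-0.09  0.43 -0.5   2.14  0.34  0.64 -2.16]
```

Request:
carry_out(
  series=[
    [[2.5, -0.04, 0, 0, 0, 0, 0], [2.5, -0.08, 0, 0, 0, 0, 0], [2.5, -0.12, 0, 0, 0, 0, 0], [2.5, -0.12, 0, 0, 0, 0, 0], [2.5, -0.12, 0, 0, 0, 0, 0]],
  ],
)

```text
clock: 15.38
position: [0.4526, 0.1832, 0.0202]
eef_rot: [-3.118, -0.374, -0.001]
wrist_force: [-5.1, -1.8, -0.7]
finger_gap: 0.353
gripper_force: 25.0
```

Run:
```python
from h import *
for i in range(4): vision.camera("wrist");where()
```

```text
t 15.425 F u,v,z [-31.6   0.1  39.2] th -0.05 yaw 13.69 force u,v,z [5.54 0.64 0.12] tq [-0.26  1.28  0.03] grip 25.0000137090683 0.35722438095780124 q [-0.09  0.43 -0.5   2.14  0.34  0.64 -2.16]
t 15.475 F u,v,z [-31.6   0.1  39.2] th -0.06 yaw 13.69 force u,v,z [ 4.87 -0.43 -0.43] tq [-0.3   1.29  0.04] grip 25.000028014183044 0.3526695670680782 q [-0.09  0.43 -0.5   2.14  0.34  0.64 -2.16]
t 15.525 F u,v,z [-31.6   0.1  39.2] th -0.06 yaw 13.69 force u,v,z [ 5.11 -0.17  0.28] tq [-0.27  1.29 -0.  ] grip 25.000088810920715 0.35208647390303127 q [-0.09  0.43 -0.5   2.14  0.34  0.64 -2.16]
t 15.575 F u,v,z [-31.6   0.1  39.2] th -0.05 yaw 13.69 force u,v,z [ 5.63 -0.65 -0.38] tq [-0.28  1.29  0.04] grip 25.00011384487152 0.35561614018832427 q [-0.09  0.43 -0.5   2.14  0.34  0.64 -2.16]
```

Request:
carry_out(
  series=[
    [[2.5, -0.03, 0, 0, 0, 0, 0], [2.5, -0.06, 0, 0, 0, 0, 0], [2.5, -0.08, 0, 0, 0, 0, 0], [2.5, -0.08, 0, 0, 0, 0, 0], [2.5, -0.08, 0, 0, 0, 0, 0]],
  ],
)

```text
clock: 16.2
position: [0.4523, 0.1831, 0.0202]
eef_rot: [-3.118, -0.374, -0.003]
wrist_force: [-1.7, -0.6, -3.9]
finger_gap: 0.356
gripper_force: 25.0
```

Run:
```python
from h import *
for i in range(4): vision.camera("wrist");where()
```

```text
t 16.25 F u,v,z [-31.3   0.   39.3] th -0.1 yaw 13.68 force u,v,z [ 1.61  0.6  -5.1 ] tq [-0.21  0.53  0.02] grip 24.999193847179413 0.35540456804979076 q [-0.09  0.43 -0.5   2.14  0.34  0.64 -2.16]
t 16.3 F u,v,z [-31.3   0.1  39.3] th -0.1 yaw 13.68 force u,v,z [ 1.64  0.07 -5.89] tq [-0.24  0.54  0.04] grip 24.999261796474457 0.3504925057225349 q [-0.09  0.43 -0.5   2.14  0.34  0.64 -2.16]
t 16.35 F u,v,z [-31.3   0.1  39.3] th -0.1 yaw 13.68 force u,v,z [ 2.26 -0.03 -5.72] tq [-0.19  0.53  0.04] grip 24.99921977519989 0.35682841103221513 q [-0.09  0.43 -0.5   2.14  0.34  0.64 -2.16]
t 16.4 F u,v,z [-31.3   0.1  39.3] th -0.1 yaw 13.68 force u,v,z [ 1.42  0.58 -5.05] tq [-0.29  0.49  0.04] grip 24.999200999736786 0.3559242144720138 q [-0.09  0.43 -0.5   2.14  0.34  0.64 -2.16]
```

Wall contact is felt. Now a light press down.

Request:
carry_out(
  series=[
    [[2.5, -0.01, 0, 0.03, 0, 0, 0], [2.5, -0.02, 0, 0.06, 0, 0, 0], [2.5, -0.02, 0, 0.06, 0, 0, 0], [2.5, -0.02, 0, 0.06, 0, 0, 0]],
  ],
)

```text
clock: 16.9
position: [0.4523, 0.1832, 0.0199]
eef_rot: [-3.118, -0.374, -0.003]
wrist_force: [-2.1, -1.4, 4.1]
finger_gap: 0.354
gripper_force: 25.0
```

Run:
```python
from h import *
for i in range(4): vision.camera("wrist");where()
```

```text
t 16.95 F u,v,z [-31.3   0.   38.9] th -0.13 yaw 13.68 force u,v,z [2.62 0.65 4.06] tq [-0.38  0.52  0.06] grip 25.000737011432648 0.35500882798262884 q [-0.09  0.43 -0.5   2.14  0.34  0.64 -2.17]
t 17.0 F u,v,z [-31.3  -0.   38.9] th -0.13 yaw 13.69 force u,v,z [2.91 0.65 4.03] tq [-0.32  0.53  0.02] grip 25.000698566436768 0.35663975636025214 q [-0.09  0.43 -0.5   2.14  0.34  0.64 -2.17]
t 17.05 F u,v,z [-31.3  -0.   38.8] th -0.12 yaw 13.69 force u,v,z [2.18 1.12 4.25] tq [-0.31  0.46  0.02] grip 25.000682473182678 0.3560935783893597 q [-0.09  0.43 -0.5   2.14  0.34  0.64 -2.17]
t 17.1 F u,v,z [-31.3  -0.   38.8] th -0.12 yaw 13.68 force u,v,z [2.72 0.53 5.35] tq [-0.34  0.48  0.01] grip 25.00073254108429 0.35537699848990734 q [-0.09  0.43 -0.5   2.14  0.34  0.64 -2.17]
```

Request:
carry_out(
  series=[
    [[4.0, 0, 0, 0, 0, 0, 0], [5.0, 0, 0, 0, 0, 0, 0], [6.0, 0, 0, 0, 0, 0, 0], [6.0, 0, 0, 0, 0, 0, 0], [6.0, 0, 0, -2, 0, 0, 0], [6.0, 0, 0, -5, 0, 0, 0], [6.0, 0, 0, -9, 0, 0, 0], [6.0, -4, 0, -13, 0, 0, 0], [6.0, -4, 0, -13, 0, 0, 0]],
  ],
)

```text
clock: 18.23
position: [0.4127, 0.1734, 0.1521]
eef_rot: [-3.119, -0.375, -0.01]
wrist_force: [0.2, -0.0, 0.1]
finger_gap: 0.637
gripper_force: 0.0
```

Run:
```python
from h import *
where()
shot("wrist","w8.png",box=(130,60,400,260),scale=2.9)
```

```text
t 18.225 F u,v,z [9.600e+00 1.000e-01 1.713e+02] th -0.35 yaw 13.7 force u,v,z [-0.23  0.08  0.08] tq [ 0.02 -0.03 -0.04] grip 0.0 0.637013571978126 q [ 0.03  0.16 -0.62  2.13  0.12  0.88 -1.99]
```

View pics/w8.png

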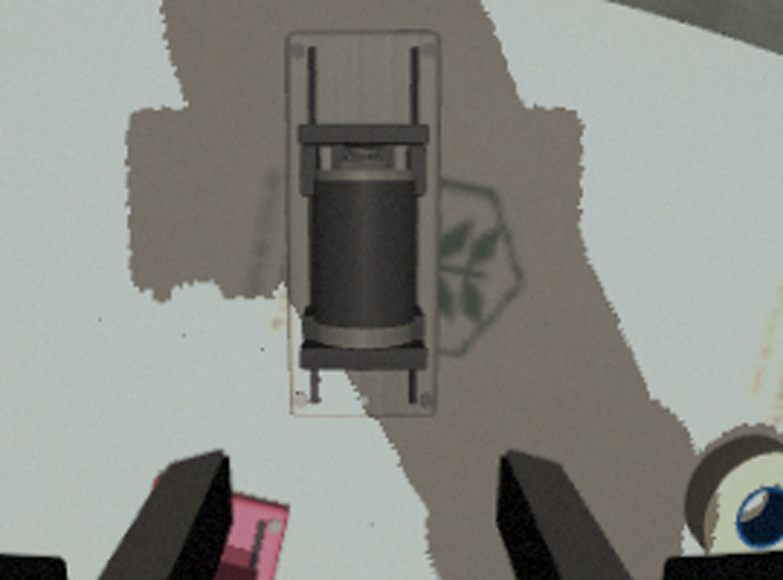

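The cell lies straight and centred in the cradle (columns 310-420), between the plate (row 165) and the contact wall (row 347). The gripper is clear of everything, so I'm handing the job in.

```bash
python3 -c "
from station import ticket
print(ticket.job_done())"
```

```text
the job is handed in; nothing more can be done
None
```

The cell is loaded in the charger cradle, level and centred behind the contact wall with the nub towards it, released, and none of the bystander objects were touched; the job was handed in at about 18 s, and no verdict came back.

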